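# Hang the bottle brush on its post and draw it out to full length

### The arm

A 6-joint arm with a two-finger parallel gripper is mounted at the origin on the work surface. World frame = base frame: x ahead of the robot, y to its left, z up, the work surface at z = 0. Lengths are in m, angles in rad, forces in N, time in s.
With the tool pointing down it reaches from about 0.4 to 0.925 m from the base axis. Payload 12.5 kg.
Tool frame: the origin (TCP) lies midway between the tips of the shut fingers; the grasp point (between the pads) lies r.grip_point_offset behind it (r.grip_point_offset is the distance from the TCP to the grasp point, in m); z points along the fingers, y is the line along which they close (so a half turn about z gives the same grasp; the last joint's range is limited). The gripper opens to 95 mm and grips with 3 to 60 N. Pads are 20 mm wide; open, the fingers measure 119 mm over their backs; the gripper's body (75 mm by 180 mm) begins 59 mm behind the grasp point.
Start: joints at [-1.365, 0.491, 1.559, -0, 1.092, -0.106], TCP at [0.192, -0.595, 0.215] pointing down, gripper open.
Joint ranges: [-3.1, 3.1], [-0.84, 2.19], [0.05, 2.79], [-1.13, 4.28], [0.06, 2.93], [-2.69, 2.69]. Speed limits (rad/s): [2.22, 2.22, 2.79, 3.14, 3.14, 3.14].

### API

Orientations are given as a rotation vector (axis times angle).
In Python, from bench import r gives the robot as it stands. The module is installed in compiled form; this text tells all that it offers.
- The arm moves only by the tool carry_out, never from a script. Its argument "increments" is a list of rows, each a list of 3 entries, a list of its own where there are three numbers: the turn, a rotation vector about the tool's x, y, z in rad, then the shift along the tool's x, y, z in cm, then the finger opening in cm, from 0 to 9.51. In form: [[[ax, ay, az], [dx, dy, dz], gripper], ...]. A call has 1 to 5 rows; each row is the pose to reach, as a shift and turn from the pose commanded when the call began, along the tool's axes at that moment; what a row does not reach only later rows make up. A row lasts 1/10 s, in which the tool goes at most 50 mm and 8.59 degrees, less where a joint would pass 70% of its speed; a pose out of reach is approached as far as the arm can. A call with a gripper value outside its range is refused whole. The fingers move at their own pace and stop on an object; the grip force is fixed at half the most. Time passes only in rows, so rows that repeat a pose let the fingers close. It gives the time, the measured TCP pose, the force, the opening and the grip force at its end, in the units of the state.
- r.sense(): the state, without advancing time (a new reading comes with each control period).
- r.camera(name): name is "side" or "top" or "wrist"; returns a dict with "color" (384x512x3 uint8, blue, green, red), "fx", "fy", "cx", "cy" (pixels), "pose" (4x4, takes a point from camera to world coordinates); the wrist camera has in their place "tool_from_camera" (4x4, takes a point from camera to tool coordinates, whose origin is the TCP and whose axes are the flange's). Camera axes: x right, y up, looking along -z (the intrinsics and any distortion apply to the point x, -y, -z); pixel columns grow to the right and rows downward; lengths in m; the calibration is good to about 2 mm. A picture is of the moment at which its call begins: read the wrist's pose just before it. There is no depth.
- r.finish_job(): hands the job in; it is judged then, once.
Trained networks look in the newest picture that a camera, given by its name, has taken for a name from the list of things; names that differ only in an ending like _2 or _b are one class to them, and where a whole thing is asked for, a point or a joint stands for the part that bears it (a point fixed in the world has none). Each returns a list of dicts, best first, with "score" (0 to 1); they miss things now and then, are a little off and sometimes report something else, mostly with a low value. They report only what shows in the picture. A call takes as long as a camera call. They do not tell look-alikes from the thing itself.
- r.find_in(name, camera): "centre" ([column, row] in pixels, amid what is visible of it).
- r.masks_of(name, camera): "region" (384x512 bool, what is visible of it) and "centre" ([column, row] in pixels, amid what is visible of it).
The state is a dict: "t": time; "qpos": joint angles; "qvel": joint speeds; "tau": joint torques, N m; "ee_pos": TCP position; "orientation": TCP orientation; "ft_force": force on the tool from outside, world axes, zero at the start; "ft_torque": the same for the moment, N m; "gripper_width": opening from 0.0 (shut) to 1.0 (fully open); "finger_force": force on a finger pad.
Only numpy, scipy, OpenCV 4.12 (cv2) and the standard library are available. Lean on these libraries where they do the work, as an engineer would, in place of code of your own. Each camera call takes 0.05 s, during which the arm holds its last target. There are 200 camera calls.

### The job

Get the telescoping bottle brush ready for the tall vase: first, with it still pushed in, pick it up and slip the eye at its handle end down over the little steel post until the brush lies flat on the counter. Then squeeze in the orange side button and pull the brush straight away from the post, past the first stop to the second, its full length, with the eye staying on the post. Finish while still gripping the brush like that: do not let go of it, and leave the other things on the counter where they are.

Things in the scene. Friction and masses are not known exactly. Their poses are not given: they have to be found in the camera images.
- brush: Telescoping bottle brush lying flat, 0.23 kg. Origin: mid-length of the blue sleeve, on its underside; +x to the white head, +y to the orange button, z up. Sleeve: 150 mm long (x -75 to 75), 26 wide, 28 high, flat sides, good to carry by at x = 0 to 60. Balance point: x about 10. Then a 14 mm neck and a round head 32 across, to x = 211. Head and neck are 16 mm up.
- sleeve_mouth (a point): Middle of the sleeve's -x end (x = -75, z = 14 mm in the brush's frame), where the flat aluminium rod, 18 mm wide and 13 high, comes out; its far end carries the eye. A thin black band on the rod comes just clear of this mouth at the first stop, a red band at the second.
- eye (a point): Centre of the eye, a flat blue ring on the end of the rod: hole 18 mm, outside 38 mm, 8 mm thick, hole axis along the brush's z. Pushed in, it lies at x = -110, y = 0, z = 14 mm in the brush's frame; pulled out, further towards -x by the telescope's value.
- button_face (a point): Centre of the outer face of the orange side button, 18 mm long and 16 high, on the sleeve's +y side at x = -40, z = 16 mm in the brush's frame. It stands 7 mm proud of the sleeve (pressed in, 1 mm; 33 mm from its face to the far side) and is pressed towards -y, as by pinching the sleeve there from above between both fingers, one on the button.
- latch (a joint): Button travel: 0 out, 0.006 m fully in. Sprung: about 8 N presses it fully, so grip with 20 N or more. The telescope is locked at its stops unless the button is more than about 0.005 m in; let go between stops, the button snaps out and locks at the next one.
- telescope (a joint): How far the rod is drawn out of the sleeve: 0 pushed in (the start), first stop at 0.05, second stop at 0.10 m, where it ends against a hard limit (0.101). Slides with about 2 N when the button is in.
- post: Post fixed to the counter: steel pin 10 mm thick with a round tip, top 50 mm above the counter, on a round white foot 54 mm across and 8 mm high. Origin: centre of the foot's underside, on the counter. With the eye over it and the brush flat on the counter, the eye's centre is 14 mm above the counter.
- glass_a: Upturned glass, 76 mm across, 105 high, loose; origin at the centre of its underside. Leave alone.
- glass_b: Another such upturned glass. Leave alone.
- mug: White mug, 80 mm across with a handle, 95 high, loose; origin at the centre of its underside. Leave alone.
- bowl: White bowl, 110 mm across, 45 high, loose; origin at the centre of its underside. Leave alone.
- soap: Green soap bottle, 60 mm across, 170 high, loose; origin at the centre of its underside. Leave alone.
- scrubber: Wooden scrubbing block, 90 x 40 x 32 mm, loose; origin at the centre of its underside. Leave alone.
- spoon: Steel spoon lying on the counter, about 200 mm long, handle 20 mm thick, loose; origin under its middle. Leave alone.
Mind the look-alikes: they are no part of the job. Leave any black or blue look-alike of the post alone.

How it is judged:
On the way, in this order (a step that is already met when the one before it is completed fails the run):
1. the eye is down over the post, with the brush still pushed in (horizontal distance between eye and post below 0.009 m and height (world z) of eye below 0.026 m and value of joint telescope below 0.012 m), for 0.2 s.
2. the brush is drawn out to its second stop, gripped, with the eye still on the post (horizontal distance between eye and post below 0.009 m and height (world z) of eye below 0.026 m and value of joint telescope above 0.094 m and contact force between the fingers and brush above 2 N), for 0.2 s.
At the end, for the whole second after the job is handed in: The program finishes holding: the fingers still grip the brush (over 2 N), at rest and level to within about 14 degrees; the telescope is at its second stop (94 mm or more out); the eye is still over the post (centres within 9 mm in plan, eye centre less than 26 mm above the counter) (all of step 2 and angle between brush's own z axis and vertical below 0.25 rad and linear speed of brush below 0.02 m/s); the arm keeps its last pose, push and grip.
It fails at once if another thing on the counter (glass, mug, bowl, soap, scrubbing block or spoon) is moved more than 30 mm (distance of any of glass_a, glass_b, mug, bowl, soap, scrubber, spoon from where it was at the start of the episode above 0.03 m).
It also fails if it takes over 51 s, if anything falls off the work surface, if the arm or the gripper's body presses on something with over 40 N, if the wrist force passes 120 N, or if a joint passes its speed limit or range.

## Working session

There is one attempt and no reset: what is moved stays moved. The work goes in short steps, Python scripts to look and compute and a tool call to move; the robot and the scene stay as the last step left them, time stands still between calls to the robot, and variables do not carry over. Pictures are saved under pics/ and viewed, at most 12 in all, crops included, and the job is handed in when it is done.

Besides the shell and the picture viewer there is one more tool, called after "Call:" in YAML: its name, and indented under it one key for each argument. carry_out: Moves the arm, as the interface text tells. Its arguments: {"type":"object","properties":{"increments":{"type":"array"}},"required":["increments"]}

```bash
mkdir -p pics
cat > h.py <<'E'
import numpy as np, cv2
from bench import r
from scipy.spatial.transform import Rotation as R
def cam(n):
    s=r.sense(); c=r.camera(n)
    if n=='wrist':
        T=np.eye(4);T[:3,:3]=R.from_rotvec(s['orientation']).as_matrix();T[:3,3]=s['ee_pos']
        c['pose']=T@c['tool_from_camera']
    return c
def px2w(c,p,z):
    u,v=p; d=np.array([(u-c['cx'])/c['fx'],-(v-c['cy'])/c['fy'],-1.])
    P=c['pose'];d=P[:3,:3]@d;o=P[:3,3]
    return o+d*(z-o[2])/d[2]
def w2px(c,w):
    q=np.linalg.inv(c['pose'])@np.append(w,1)
    return np.array([c['cx']+c['fx']*q[0]/-q[2],c['cy']-c['fy']*q[1]/-q[2]])
E
python3 - <<'E'
from h import *
s=r.sense(); print({k:np.round(v,3) for k,v in s.items()}, r.grip_point_offset)
ims=[]
for n in ['top','side']:
    c=cam(n); print(n,c.keys(),c['fx'],c['cx'],c['cy'],np.round(c['pose'],3).tolist()); cv2.imwrite(f'pics/{n}0.png',cv2.resize(c['color'],(800,600)))
    for k,z in [('brush',.014),('eye',.014),('button_face',.016),('sleeve_mouth',.014),('post',.03),('spoon',.01),('soap',.08),('mug',.05),('bowl',.02),('scrubber',.03),('glass_a',.1)]:
        for d in r.find_in(k,n)[:3]: print(k,round(d['score'],2),np.round(d['centre']),np.round(px2w(c,d['centre'],z),3))
E
```

```text
{'t': np.float64(0.0), 'qpos': array([-1.365,  0.492,  1.559, -0.   ,  1.092, -0.106]), 'qvel': array([-0.   ,  0.001,  0.001,  0.   ,  0.001, -0.001]), 'tau': array([ 1.0000e-03, -6.1265e+01, -2.5818e+01,  6.9000e-02,  4.8000e-02,
       -0.0000e+00]), 'ee_pos': array([ 0.192, -0.595,  0.214]), 'orientation': array([-3.102, -0.488,  0.   ]), 'ft_force': array([-0.841, -0.148,  0.641]), 'ft_torque': array([-0.011, -0.004, -0.006]), 'finger_force': np.float64(0.0), 'gripper_width': np.float64(0.999)} 0.0188
top dict_keys(['color', 'fx', 'fy', 'cx', 'cy', 'pose']) 392.7993421140309 252.14323916859433 188.3198351562265 [[0.025, 0.994, -0.109, 0.433], [-0.999, 0.028, 0.024, -0.022], [0.026, 0.108, 0.994, 1.169], [0.0, 0.0, 0.0, 1.0]]
brush 0.72 [292. 220.] [ 0.468 -0.168  0.014]
eye 0.62 [244. 205.] [ 0.511 -0.027  0.014]
eye 0.34 [296. 219.] [ 0.473 -0.181  0.014]
sleeve_mouth 0.67 [290. 219.] [ 0.473 -0.164  0.014]
post 0.79 [146. 250.] [0.374 0.249 0.03 ]
post 0.62 [179. 212.] [0.485 0.161 0.03 ]
post 0.56 [146. 210.] [0.486 0.254 0.03 ]
spoon 0.88 [396. 220.] [ 0.477 -0.48   0.01 ]
s
[... 689 characters left out ...]
 188.] [ 0.471 -0.148  0.014]
sleeve_mouth 0.75 [288. 188.] [ 0.476 -0.147  0.014]
post 0.91 [240. 292.] [0.481 0.285 0.03 ]
post 0.84 [301. 241.] [0.381 0.079 0.03 ]
post 0.83 [285. 300.] [0.373 0.276 0.03 ]
spoon 0.74 [328. 134.] [ 0.415 -0.495  0.01 ]
soap 0.68 [158. 301.] [0.629 0.4   0.08 ]
soap 0.32 [291. 185.] [ 0.453 -0.083  0.08 ]
mug 0.69 [141. 259.] [0.743 0.281 0.05 ]
mug 0.28 [182. 206.] [0.729 0.07  0.05 ]
bowl 0.93 [240. 140.] [ 0.701 -0.344  0.02 ]
bowl 0.43 [266. 209.] [ 0.51  -0.027  0.02 ]
scrubber 0.86 [302. 264.] [0.359 0.156 0.03 ]
scrubber 0.42 [267. 207.] [ 0.507 -0.023  0.03 ]
glass_a 0.75 [184. 208.] [0.693 0.126 0.1  ]
glass_a 0.6 [207. 162.] [ 0.713 -0.084  0.1  ]
```

View pics/top0.png

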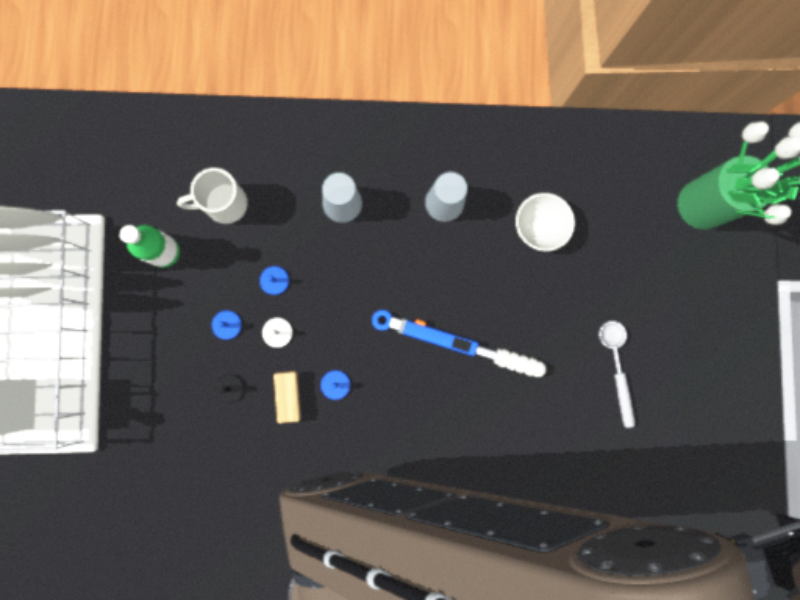

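View pics/side0.png

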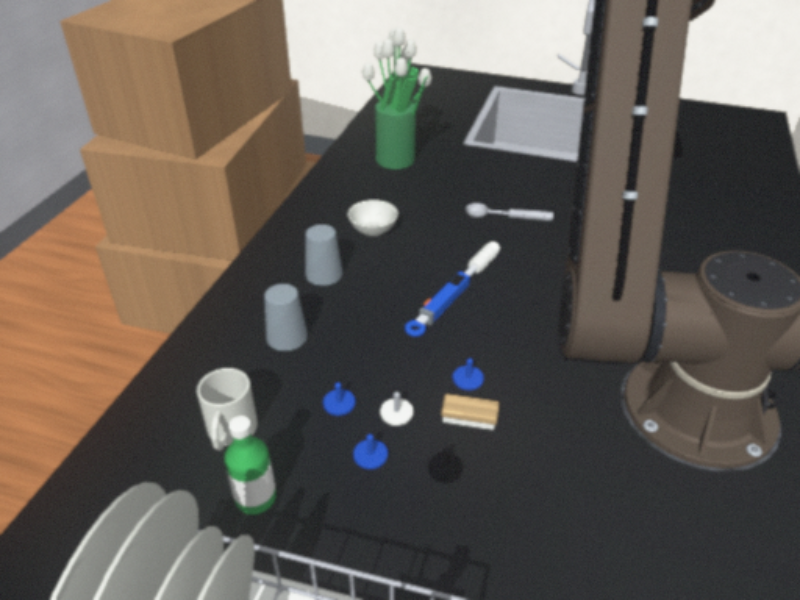

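```bash
cat >> h.py <<'E'
def go(p,yaw,tilt=0):
    "print turn + shift(cm) to bring TCP to p with tool x at world yaw, tool down"
    s=r.sense();M=R.from_rotvec(s['orientation']);x=np.array([np.cos(yaw),np.sin(yaw),0]);z=np.array([0,0,-1.])
    G=R.from_matrix(np.c_[x,np.cross(z,x),z])
    print('turn',np.round((M.inv()*G).as_rotvec(),3),'shift',np.round(100*M.inv().apply(np.array(p)-s['ee_pos']),2))
E
python3 - <<'E'
from h import *
c=cam('top'); k=512/800
e=px2w(c,np.array([382,320])*k,.018);h=px2w(c,np.array([545,369])*k,.016);p=px2w(c,np.array([277,332])*k,.008);b=px2w(c,np.array([335,385])*k,.008)
u=(h-e)[:2];print(e,h,np.linalg.norm(u),u/np.linalg.norm(u),'post',p,'blue',b)
u/=np.linalg.norm(u); a=np.arctan2(-u[1],-u[0]);print(a)
o=e[:2]+.11*u; print('origin',o)
go([*(o+.0*u),.25],a)
E
```

```text
[ 0.51032029 -0.02804038  0.018     ] [ 0.42649047 -0.33658248  0.016     ] 0.3197274885078263 [-0.26219148 -0.96501587] post [0.4831064  0.16880973 0.008     ] blue [0.38701742 0.05642992 0.008     ]
1.305503897618427
origin [ 0.48147923 -0.13419212]
turn [ 0.     0.    -0.994] shift [ 41.71 -34.96  -3.54]
```

Call:
carry_out:
  increments:
    - [[0,0,-0.13],[4,-3,-0.7],9.5]
    - [[0,0,-0.26],[8,-6,-1.4],9.5]
    - [[0,0,-0.39],[12,-9,-2.1],9.5]
    - [[0,0,-0.52],[16,-12,-2.8],9.5]
    - [[0,0,-0.6],[19,-14,-3.5],9.5]

```text
t: 1.75
ee_pos: [0.3306, -0.401, 0.2501]
orientation: [2.817, 1.391, 0.0]
ft_force: [0.3, -0.8, 1.1]
gripper_width: 1.0
finger_force: 0.0
```

```bash
python3 -c "
from h import *
go([.4815,-.134,.25],1.3055)"
```

```text
turn [ 0.    -0.    -0.388] shift [ 3.038e+01 -4.250e+00  1.000e-02]
```

Call:
carry_out:
  increments:
    - [[0,0,-0.1],[5,-0.7,0],9.5]
    - [[0,0,-0.2],[10,-1.4,0],9.5]
    - [[0,0,-0.3],[15,-2.1,0],9.5]
    - [[0,0,-0.388],[20,-2.8,0],9.5]
    - [[0,0,-0.388],[24,-3.4,0],9.5]

```text
t: 2.25
ee_pos: [0.4505, -0.1906, 0.2499]
orientation: [2.497, 1.905, 0.0]
ft_force: [0.1, -0.5, 0.3]
gripper_width: 0.998
finger_force: 0.0
```

Call:
carry_out:
  increments:
    - [[0,0,0],[3,-1.5,0],9.5]
    - [[0,0,0],[5.9,-3,0],9.5]
    - [[0,0,0],[5.9,-3,0],9.5]
    - [[0,0,0],[5.9,-3,0],9.5]
    - [[0,0,0],[5.9,-3,0],9.5]

```text
t: 2.75
ee_pos: [0.4369, -0.1286, 0.2497]
orientation: [2.501, 1.9, 0.0]
ft_force: [0.3, 0.1, -0.2]
gripper_width: 0.997
finger_force: 0.0
```

Run:
```python
from h import *
print(r.sense()['ee_pos'])
c=cam('wrist');cv2.imwrite('pics/w1.png',c['color'])
for k,z in [('brush',.02),('eye',.018),('button_face',.016),('sleeve_mouth',.014),('post',.008)]:
    for d in r.find_in(k,'wrist')[:3]: print(k,round(d['score'],2),np.round(d['centre']),np.round(px2w(c,d['centre'],z),4))
go([.4815,-.134,.25],1.3055)
hsv=cv2.cvtColor(c['color'],cv2.COLOR_BGR2HSV)
# blue sleeve: fit rectangle
m=cv2.inRange(hsv,(100,120,60),(125,255,255))
n,l,st,ce=cv2.connectedComponentsWithStats(m)
for i in range(1,n):
    if st[i,4]>200: print(st[i],ce[i],px2w(c,ce[i],.02), cv2.minAreaRect(np.argwhere(l==i)[:,::-1].astype(np.float32)))
```

```text
[ 0.43691804 -0.12862812  0.2497418 ]
brush 0.97 [293. 155.] [ 0.4816 -0.124   0.02  ]
eye 0.57 [297.  72.] [ 0.5091 -0.0366  0.018 ]
button_face 0.63 [310. 128.] [ 0.5091 -0.0998  0.016 ]
button_face 0.19 [290. 157.] [ 0.4781 -0.126   0.016 ]
sleeve_mouth 0.62 [292. 157.] [ 0.4809 -0.1273  0.014 ]
sleeve_mouth 0.6 [310. 127.] [ 0.5098 -0.099   0.014 ]
post 0.73 [172.  19.] [0.3908 0.054  0.008 ]
turn [-0.     0.    -0.007] shift [ 0.67  4.47 -0.05]
[145   0  51  46 696] [170.65373563  24.50862069] [0.39005029 0.04641216 0.02      ] ((170.0, 22.5), (50.0, 45.0), 0.0)
[281 105  27 119 742] [292.19541779 176.90161725] [ 0.47477577 -0.14960649  0.02      ] ((294.4039001464844, 164.2576446533203), (24.949542999267578, 117.95574188232422), 1.569354772567749)
```

View pics/w1.png

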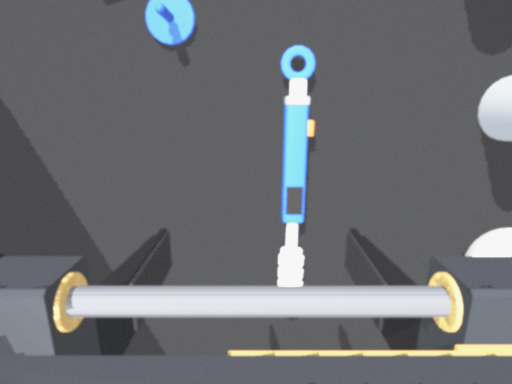

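Run:
```python
from h import *
c=cam('wrist')
e=px2w(c,(298,63.),.018);a=px2w(c,(297,98),.028);b=px2w(c,(293.3,222),.028);bt=px2w(c,(310.5,128),.02)
print(e,a,b,bt,np.linalg.norm(b-a))
u=(b-e)[:2];L=np.linalg.norm(u);u/=L;print(L,'exp .185',u,'origin',e[:2]+.11*u,(a+b)[:2]/2,'yaw',np.arctan2(-u[1],-u[0]))
o=e[:2]+.11*u; yaw=np.arctan2(-u[1],-u[0])
go([*(o+.03*u),.15],yaw); go([*(o+.03*u),.004],yaw)
```

```text
[ 0.51164737 -0.02690891  0.018     ] [ 0.50066743 -0.06237829  0.028     ] [ 0.46168016 -0.20224831  0.028     ] [ 0.50860585 -0.09898431  0.02      ] 0.14520202829734466
0.18232011886408425 exp .185 [-0.27406306 -0.96171172] origin [ 0.48150043 -0.1326972 ] [ 0.4811738 -0.1323133] yaw 1.293181004793538
turn [-0.     0.     0.006] shift [-2.22  4.43  9.95]
turn [-0.     0.     0.006] shift [-2.22  4.43 24.55]
```

Call:
carry_out:
  increments:
    - [[0,0,0.006],[-1.2,2.2,0],9.5]
    - [[0,0,0.006],[-2.2,4.4,3],9.5]
    - [[0,0,0.006],[-2.2,4.4,7],9.5]
    - [[0,0,0.006],[-2.2,4.4,11],9.5]
    - [[0,0,0.006],[-2.2,4.4,15],9.5]

```text
t: 3.6
ee_pos: [0.4731, -0.1611, 0.0982]
orientation: [2.507, 1.893, 0.0]
ft_force: [1.0, -1.1, -0.7]
gripper_width: 0.999
finger_force: 0.0
```

Call:
carry_out:
  increments:
    - [[0,0,0],[0,0,3.5],8]
    - [[0,0,0],[0,0,6.5],7]
    - [[0,0,0],[0,0,8.5],6]
    - [[0,0,0],[0,0,9.5],6]
    - [[0,0,0],[0,0,9.5],6]

```text
t: 4.1
ee_pos: [0.4728, -0.1608, 0.0037]
orientation: [-2.506, -1.892, 0.001]
ft_force: [0.2, -0.4, -0.7]
gripper_width: 0.652
finger_force: 0.0
```

```bash
python3 -c "
from h import *
print(r.sense()['ee_pos'],r.sense()['gripper_width'])
o=np.array([.4814,-.1326]);u=np.array([-.274,-.9617])
go([*(o+.03*u),.004],1.293)"
```

```text
[ 0.47280242 -0.16084074  0.00374989] 0.6522965736748734
turn [-0.002 -0.     0.001] shift [-0.05  0.05 -0.03]
```

Close, then lift 8 cm.

Call:
carry_out:
  increments:
    - [[0,0,0],[0,0,0],4]
    - [[0,0,0],[0,0,0],2.5]
    - [[0,0,0],[0,0,0],1]
    - [[0,0,0],[0,0,0],1]
    - [[0,0,0],[0,0,0],1]

```text
t: 4.6
ee_pos: [0.4733, -0.161, 0.005]
orientation: [2.506, 1.893, 0.0]
ft_force: [0.7, -0.3, 6.3]
gripper_width: 0.27
finger_force: 29.9
```

Call:
carry_out:
  increments:
    - [[0,0,0],[0,0,-1],1]
    - [[0,0,0],[0,0,-3],1]
    - [[0,0,0],[0,0,-6],1]
    - [[0,0,0],[0,0,-8.5],1]
    - [[0,0,0],[0,0,-8.5],1]

```text
t: 5.1
ee_pos: [0.4742, -0.1613, 0.0926]
orientation: [2.503, 1.891, 0.003]
ft_force: [0.6, 0.6, -3.3]
gripper_width: 0.274
finger_force: 30.0
```

Run:
```python
from h import *
s=r.sense();print(s['ee_pos'],s['gripper_width'],s['finger_force'])
c=cam('wrist');cv2.imwrite('pics/w2.png',c['color'])
d=np.array([.15,-.989]);p=np.array([.484,.168])
go([*(p+.14*d),.09],np.arctan2(-d[1],-d[0]))
for d in r.find_in('eye','wrist')[:3]: print(d, px2w(c,d['centre'],.018+.086))
```

```text
[ 0.47418063 -0.1613368   0.09264959] 0.2739541479499529 29.999082684516907
turn [ 0.003  0.001 -0.427] shift [19.19 -2.19  0.08]
{'centre': [261.6, 13.1], 'score': 0.59} [ 0.50729116 -0.05341141  0.104     ]
```

View pics/w2.png

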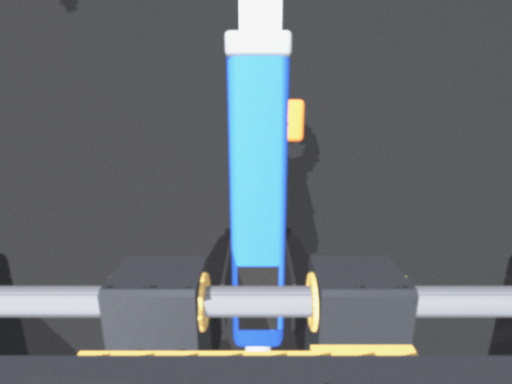

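Run:
```python
from h import *
s=r.sense();c=cam('wrist')
M=R.from_rotvec(s['orientation']);
for n,q,z in [('mouth',(258.5,32),.1156),('button',(302,120),.1036),('end',(259,333),.1156)]:
    print(n,np.round(M.inv().apply(px2w(c,q,z)-s['ee_pos'])*1000,1))
for n in ['top','side']:
    c=cam(n);cv2.imwrite(f'{n}_p.png',c['color'])
    u,v=(178,213) if n=='top' else (254,262)
    hsv=cv2.cvtColor(c['color'],cv2.COLOR_BGR2HSV)
    m=((hsv[...,1]<70)&(hsv[...,2]>90)).astype(np.uint8);
    N,l,st,ce=cv2.connectedComponentsWithStats(m);i=l[v,u];print(n,i,st[i],ce[i],px2w(c,ce[i],.008))
a=cv2.imread('top_p.png')[190:235,155:205];b=cv2.imread('side_p.png')[235:285,225:280]
cv2.imwrite('pics/post.png',np.hstack([cv2.resize(a,(400,360),interpolation=0),cv2.resize(b,(396,360),interpolation=0)]))
```

```text
mouth [103.1   1.1 -25.8]
button [ 69.3  20.6 -13.7]
end [-33.    1.4 -25.7]
top 32 [167 203  21  20 327] [176.71559633 212.45565749] [0.48313462 0.17046438 0.008     ]
side 61 [243 250  22  23 352] [253.40340909 262.46590909] [0.48414863 0.17043169 0.008     ]
```

View pics/post.png

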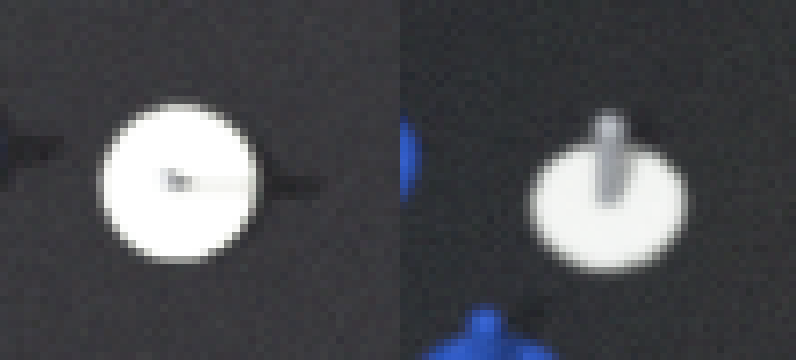

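Call:
carry_out:
  increments:
    - [[0,0,-0.09],[3,-0.3,0],1]
    - [[0,0,-0.18],[6,-0.7,0],1]
    - [[0,0,-0.27],[9,-1.1,0],1]
    - [[0,0,-0.36],[12,-1.7,0],1]
    - [[0,0,-0.427],[14,-2.2,0],1]

```text
t: 5.85
ee_pos: [0.4898, -0.0185, 0.0885]
orientation: [-2.042, -2.385, 0.002]
ft_force: [-0.6, 0.4, -2.9]
gripper_width: 0.27
finger_force: 30.0
```

```bash
cat > eye.py <<'E'
from h import *
s=r.sense();M=R.from_rotvec(s['orientation']);print(s['ee_pos'],s['orientation'])
E0=s['ee_pos']+M.apply([.14,0,-.009]);print('eye expected',E0,'toolx',M.apply([1,0,0]))
ims=[]
for n in ['top','side']:
    c=cam(n);q=w2px(c,E0);print(n,'proj',q)
    for d in r.find_in('eye',n)[:2]: print(d['score'],d['centre'],px2w(c,d['centre'],E0[2]))
    u,v=q.astype(int);hsv=cv2.cvtColor(c['color'],cv2.COLOR_BGR2HSV)
    m=cv2.inRange(hsv,(95,110,50),(130,255,255));N,l,st,ce=cv2.connectedComponentsWithStats(m)
    for i in range(1,N):
        if np.hypot(*(ce[i]-q))<40 and st[i,4]>20:
            bc=st[i,:2]+st[i,2:4]/2-.5;print(st[i],bc,px2w(c,bc,E0[2]))
    ims.append(cv2.resize(c['color'][max(v-25,0):v+25,u-25:u+25],(400,400),interpolation=0));print('crop origin',u-25,v-25,'x8')
import sys;cv2.imwrite(f'pics/{sys.argv[1]}.png',np.hstack(ims))
E
python3 eye.py e1
```

```text
[ 0.48977665 -0.01846627  0.08854901] [-2.04236545e+00 -2.38474650e+00  1.66440836e-03]
eye expected [0.46826957 0.11986566 0.09764422] toolx [-1.53754351e-01  9.88108869e-01  6.80242065e-04]
top proj [189.75758211 216.86806148]
0.68 [192.4, 217.3] [0.46728581 0.11267764 0.09764422]
[184 209  13  16 145] [190.  216.5] [0.46928238 0.11925261 0.09764422]
crop origin 164 191 x8
side proj [265.54408355 226.12239217]
0.7 [265.0, 222.8] [0.47316232 0.10864795 0.09764422]
[264 178  15  34 315] [271.  194.5] [ 0.49043176 -0.0040284   0.09764422]
[257 220  17  13 170] [265. 226.] [0.46971715 0.11987137 0.09764422]
[289 229  21  21 308] [299. 239.] [0.37637893 0.1375947  0.09764422]
crop origin 240 201 x8
```

View pics/e1.png

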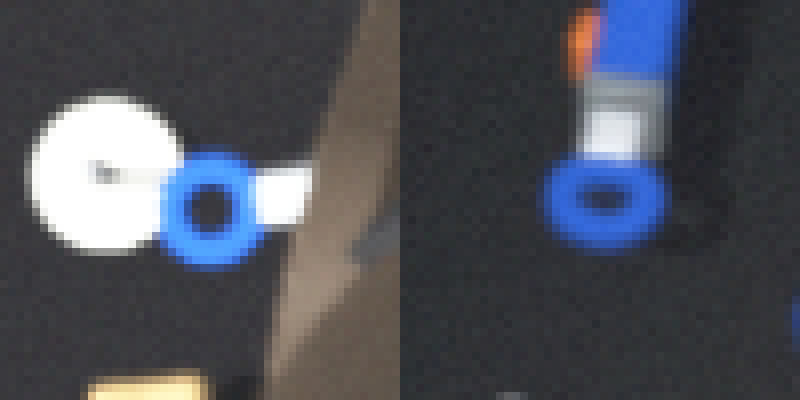

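Call:
carry_out:
  increments:
    - [[0,0,0],[1.6,0.7,0],1]
    - [[0,0,0],[3.2,1.4,0],1]
    - [[0,0,0],[4.87,2.2,1],1]
    - [[0,0,0],[4.87,2.2,2.5],1]
    - [[0,0,0],[4.87,2.2,2.5],1]

```text
t: 6.55
ee_pos: [0.504, 0.0306, 0.063]
orientation: [-2.049, -2.378, 0.003]
ft_force: [0.4, -0.3, -1.6]
gripper_width: 0.268
finger_force: 30.0
```

```bash
python3 eye.py e2
```

```text
[0.50397102 0.03061482 0.06300085] [-2.04902719 -2.37825301  0.00311006]
eye expected [0.48329192 0.16907445 0.07207296] toolx [-1.47907281e-01  9.89001097e-01  5.15377749e-04]
top proj [173.43050166 211.32473246]
0.43 [169.5, 211.2] [0.48335268 0.17995208 0.07207296]
[166 170  19  19 304] [175. 179.] [0.57391755 0.16891069 0.07207296]
[135 198  20  20 316] [144.5 207.5] [0.49179741 0.24946155 0.07207296]
[166 204  13  14  86] [172.  210.5] [0.48547694 0.17313547 0.07207296]
crop origin 148 186 x8
side proj [253.90690575 245.16784373]
0.58 [252.7, 242.5] [0.4890554  0.16127819 0.07207296]
[253 193  15  38 335] [260.  211.5] [0.50651609 0.04492469 0.07207296]
[245 238  17  13 174] [253. 244.] [0.48671188 0.16596963 0.07207296]
[206 244  22  23 348] [216.5 255. ] [0.56021942 0.22884827 0.07207296]
crop origin 228 220 x8
```

View pics/e2.png

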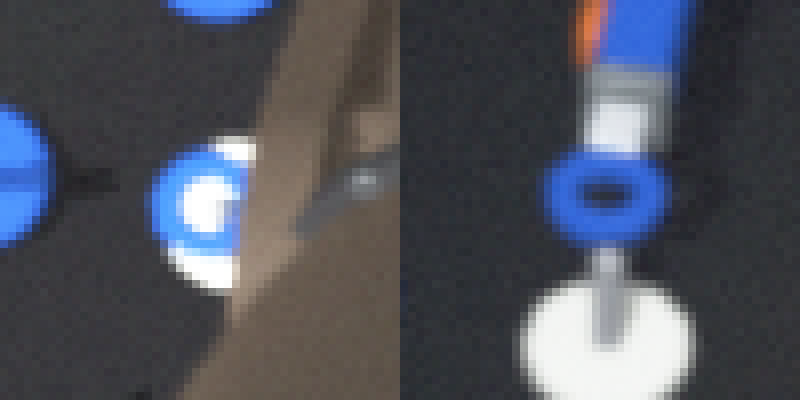

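Call:
carry_out:
  increments:
    - [[0,0,0],[0.25,-0.12,0],1]
    - [[0,0,0],[0.25,-0.12,0.5],1]
    - [[0,0,0],[0.25,-0.12,1.2],1]
    - [[0,0,0],[0.25,-0.12,2.0],1]
    - [[0,0,0],[0.25,-0.12,2.6],1]

```text
t: 7.25
ee_pos: [0.5029, 0.0335, 0.0377]
orientation: [-2.048, -2.381, 0.001]
ft_force: [0.4, 0.4, -2.9]
gripper_width: 0.27
finger_force: 30.0
```

Call:
carry_out:
  increments:
    - [[0,0,0],[0,0,0],1]
    - [[0,0,0],[0,0,0.3],1]
    - [[0,0,0],[0,0,0.6],1]

```text
t: 7.55
ee_pos: [0.5033, 0.0335, 0.0325]
orientation: [2.048, 2.381, 0.0]
ft_force: [-0.2, 0.0, -1.9]
gripper_width: 0.273
finger_force: 30.0
```

```bash
python3 eye.py e3
```

```text
[0.50330142 0.03351781 0.0325221 ] [2.04847592e+00 2.38140800e+00 2.36673146e-04]
eye expected [0.48237263 0.1719462  0.0414979 ] toolx [-1.49467592e-01  9.88766610e-01 -1.72826629e-04]
top proj [174.25445262 212.15583252]
0.66 [171.3, 209.5] [0.48972869 0.18069439 0.0414979 ]
[166 170  20  19 300] [175.5 179. ] [0.5778727  0.17279527 0.0414979 ]
[135 198  20  20 317] [144.5 207.5] [0.49342373 0.25702386 0.0414979 ]
[167 207  12  11  65] [172.5 212. ] [0.48268628 0.17695031 0.0414979 ]
crop origin 149 187 x8
side proj [253.8851398  254.31485357]
0.66 [254.2, 251.9] [0.48418315 0.1638319  0.0414979 ]
[253 203  15  37 339] [260. 221.] [0.5046108  0.04994652 0.0414979 ]
[206 244  22  23 346] [216.5 255. ] [0.57201168 0.20366338 0.0414979 ]
[246 248  16  12 126] [253.5 253.5] [0.48417428 0.1696077  0.0414979 ]
[225 277  24  24 403] [236.5 288.5] [0.48778766 0.28737516 0.0414979 ]
crop origin 228 229 x8
```

View pics/e3.png

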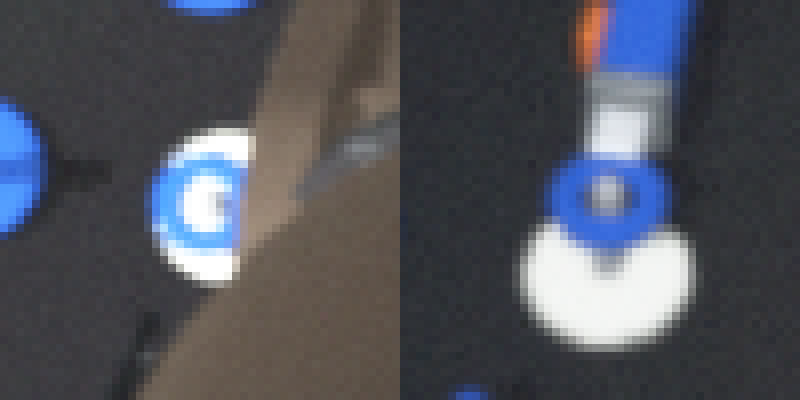

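The pin tip shows inside the eye (side crop at about 608,190) with no contact force, so I'm lowering the rest of the way.

Call:
carry_out:
  increments:
    - [[0,0,0],[0,0,0.6],1]
    - [[0,0,0],[0,0,1.2],1]
    - [[0,0,0],[0,0,1.8],1]
    - [[0,0,0],[0,0,2.4],1]
    - [[0,0,0],[0,0,2.6],1]

```text
t: 8.25
ee_pos: [0.5028, 0.0335, 0.0058]
orientation: [-2.048, -2.381, 0.001]
ft_force: [1.9, 0.8, -3.0]
gripper_width: 0.274
finger_force: 30.0
```

Call:
carry_out:
  increments:
    - [[0,0,0],[0,0,0.1],1]
    - [[0,0,0],[0,0,0.1],2]
    - [[0,0,0],[0,0,0.1],3.5]
    - [[0,0,0],[0,0,0.1],5.5]
    - [[0,0,0],[0,0,0.1],5.5]

```text
t: 8.75
ee_pos: [0.5034, 0.0335, 0.0059]
orientation: [2.048, 2.381, 0.001]
ft_force: [-0.3, -0.9, 0.3]
gripper_width: 0.466
finger_force: 0.0
```

```bash
python3 eye.py e4
```

```text
[0.50335629 0.03350718 0.00588684] [2.04842218e+00 2.38115718e+00 5.36206736e-04]
eye expected [0.48243568 0.17193723 0.01485616] toolx [-1.49390219e-01  9.88778294e-01 -2.19112441e-04]
top proj [175.81329767 212.57106365]
0.43 [175.6, 210.0] [0.48992737 0.17290258 0.01485616]
[166 170  20  19 302] [175.5 179. ] [0.58128446 0.17739527 0.01485616]
[135 198  20  20 317] [144.5 207.5] [0.49484083 0.26361332 0.01485616]
[171 207  10  12  51] [175.5 212.5] [0.4826192  0.17285785 0.01485616]
crop origin 150 187 x8
side proj [253.85172239 261.28017461]
0.53 [255.1, 260.7] [0.47997731 0.16905434 0.01485616]
[253 210  17  38 377] [261.  228.5] [0.50099454 0.05124367 0.01485616]
[206 244  22  23 348] [216.5 255. ] [0.58228693 0.1817184  0.01485616]
[248 256  13  11  88] [254. 261.] [0.48236813 0.17091101 0.01485616]
[225 277  24  24 406] [236.5 288.5] [0.49544227 0.26803487 0.01485616]
crop origin 228 236 x8
```

View pics/e4.png

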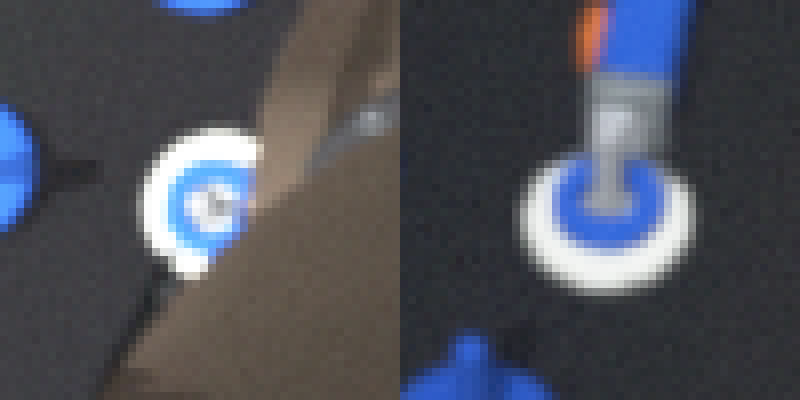

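Call:
carry_out:
  increments:
    - [[0,0,0],[0,0,0],6]
    - [[0,0,0],[2,0.05,0],6]
    - [[0,0,0],[4.5,0.1,0],6]
    - [[0,0,0],[7,0.1,0],6]
    - [[0,0,0],[7,0.1,0],6]

```text
t: 9.45
ee_pos: [0.4932, 0.1048, 0.0056]
orientation: [-2.046, -2.384, 0.0]
ft_force: [-0.3, -0.5, 0.3]
gripper_width: 0.633
finger_force: 0.0
```

Run:
```python
from h import *
s=r.sense();c=cam('wrist');M=R.from_rotvec(s['orientation']);print(s['ee_pos'],s['gripper_width'],s['finger_force'])
cv2.imwrite('pics/w5.png',c['color'])
T=cam('top');hsv=cv2.cvtColor(T['color'],cv2.COLOR_BGR2HSV);S=cam('side')
for n,C in [('top',T),('side',S),('wrist',c)]:
    hsv=cv2.cvtColor(C['color'],cv2.COLOR_BGR2HSV);m=cv2.inRange(hsv,(3,140,100),(14,255,255))
    N,l,st,ce=cv2.connectedComponentsWithStats(m)
    for i in range(1,N):
        w=px2w(C,ce[i],.018)
        if 4<st[i,4] and np.hypot(*(w-s['ee_pos'])[:2])<.08: print(n,st[i],np.round(M.inv().apply(w-s['ee_pos'])*1000,1))
```

```text
[0.49315913 0.10483312 0.00560796] 0.6329388616092037 0.0
side [250 237   3   7  16] [ -3.5  19.8 -12.4]
wrist [284 242  14  43 239] [ -0.3  18.1 -12.4]
```

View pics/w5.png

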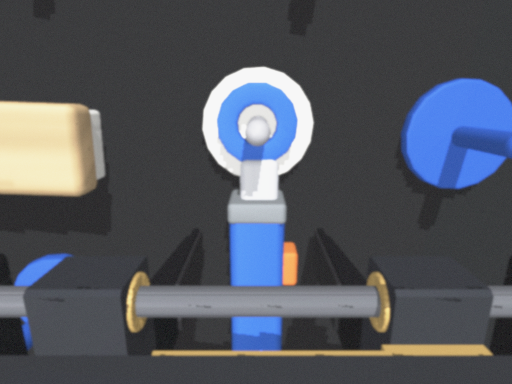

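Call:
carry_out:
  increments:
    - [[0,0,0],[0,0,0],4.5]
    - [[0,0,0],[0,0,0],3]
    - [[0,0,0],[0,0,0],1.5]
    - [[0,0,0],[0,0,0],1]
    - [[0,0,0],[0,0,0],1]

```text
t: 10.1
ee_pos: [0.4934, 0.1027, 0.0056]
orientation: [-2.049, -2.381, 0.001]
ft_force: [-0.2, -1.6, 1.5]
gripper_width: 0.278
finger_force: 30.0
```

Call:
carry_out:
  increments:
    - [[0,0,0],[0,0,0],1]
    - [[0,0,0],[0,0,0],1]
    - [[0,0,0],[0,0,0],1]

```text
t: 10.4
ee_pos: [0.4936, 0.1028, 0.0056]
orientation: [-2.049, -2.382, 0.0]
ft_force: [-1.4, -1.5, 1.9]
gripper_width: 0.28
finger_force: 30.0
```

Call:
carry_out:
  increments:
    - [[0,0,0],[-0.7,0,0],1]
    - [[0,0,0],[-1.7,0,0],1]
    - [[0,0,0],[-2.7,0,0],1]
    - [[0,0,0],[-3.7,0,0],1]
    - [[0,0,0],[-4.5,0,0],1]

```text
t: 10.9
ee_pos: [0.5006, 0.0573, 0.0056]
orientation: [2.049, 2.381, 0.0]
ft_force: [-0.4, 3.7, 1.1]
gripper_width: 0.278
finger_force: 30.0
```

Call:
carry_out:
  increments:
    - [[0,0,0],[-1,0,0],1]
    - [[0,0,0],[-2,0,0],1]
    - [[0,0,0],[-3,0,0],1]
    - [[0,0,0],[-4,0,0],1]
    - [[0,0,0],[-5,0,0],1]

```text
t: 11.4
ee_pos: [0.508, 0.0081, 0.0056]
orientation: [2.049, 2.382, -0.0]
ft_force: [-1.2, 3.8, 0.9]
gripper_width: 0.28
finger_force: 30.0
```

Call:
carry_out:
  increments:
    - [[0,0,0],[-0.2,0,0],1]
    - [[0,0,0],[-0.4,0,0],1]
    - [[0,0,0],[-0.6,0,0],1]
    - [[0,0,0],[-0.7,0,0],1]
    - [[0,0,0],[-0.7,0,0],1]

```text
t: 11.9
ee_pos: [0.5089, 0.002, 0.0056]
orientation: [2.048, 2.382, -0.0]
ft_force: [0.4, -0.1, -0.4]
gripper_width: 0.28
finger_force: 30.0
```

Call:
carry_out:
  increments:
    - [[0,0,0],[-0.1,0,0],1]
    - [[0,0,0],[-0.2,0,0],1]
    - [[0,0,0],[-0.3,0,0],1]

```text
t: 12.2
ee_pos: [0.5094, -0.0009, 0.0056]
orientation: [2.048, 2.382, -0.0]
ft_force: [-0.0, 3.0, 1.5]
gripper_width: 0.28
finger_force: 30.0
```

Call:
carry_out:
  increments:
    - [[0,0,0],[-0.1,0,0],1]
    - [[0,0,0],[-0.15,0,0],1]
    - [[0,0,0],[-0.15,0,0],1]

```text
t: 12.5
ee_pos: [0.5096, -0.0024, 0.0056]
orientation: [-2.049, -2.382, 0.0]
ft_force: [-0.4, 2.6, 0.6]
gripper_width: 0.28
finger_force: 30.0
```

Run:
```python
from h import *
s=r.sense();print(s['ee_pos'],s['ft_force'])
c=cam('wrist');t=cam('side');v,u=255,254
cv2.imwrite('pics/w6.png',np.hstack([cv2.resize(c['color'],(400,300)),cv2.resize(t['color'][200:290,200:320],(400,300),interpolation=0)]))
```

```text
[ 0.50958736 -0.00242294  0.00561356] [-0.39910413  2.59560444  0.55322272]
```

View pics/w6.png

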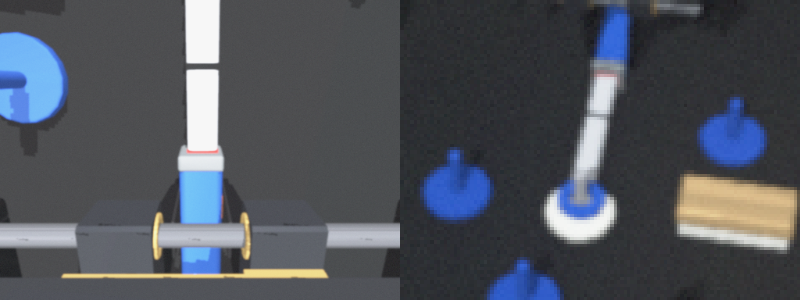

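Red band is showing at the mouth (wrist half, 202,150) and the eye is on the post (580,195). I'll pull gently until the hard stop is felt.

Call:
carry_out:
  increments:
    - [[0,0,0],[-0.1,0,0],1]
    - [[0,0,0],[-0.1,0,0],1]
    - [[0,0,0],[-0.1,0,0],1]

```text
t: 12.9
ee_pos: [0.5095, -0.0027, 0.0056]
orientation: [-2.049, -2.381, -0.0]
ft_force: [-0.9, 10.7, 1.8]
gripper_width: 0.279
finger_force: 30.0
```

Call:
carry_out:
  increments:
    - [[0,0,0],[-0.1,0,0],1]
    - [[0,0,0],[-0.1,0,0],1]
    - [[0,0,0],[-0.1,0,0],1]

```text
t: 13.2
ee_pos: [0.5094, -0.0031, 0.0056]
orientation: [-2.048, -2.381, -0.0]
ft_force: [0.2, 17.6, 2.9]
gripper_width: 0.277
finger_force: 30.0
```

Call:
carry_out:
  increments:
    - [[0,0,0],[0.1,0,0],1]
    - [[0,0,0],[0.15,0,0],1]
    - [[0,0,0],[0.15,0,0],1]
    - [[0,0,0],[0.15,0,0],1]

```text
t: 13.6
ee_pos: [0.5093, -0.0027, 0.0056]
orientation: [-2.048, -2.381, 0.0]
ft_force: [-0.6, 6.8, 1.0]
gripper_width: 0.283
finger_force: 30.0
```

```bash
python3 -c "
from h import *
s=r.sense();print(s['ee_pos'],s['ft_force'],s['finger_force'],s['gripper_width'],s['t'])
print(r.finish_job())"
```

```text
[ 0.5093483  -0.00267182  0.00559065] [-0.62512246  6.75196563  1.04730953] 30.001292824745178 0.2827252594614405 13.6
the job is handed in; nothing more can be done
None
```

The brush's eye is seated over the white post, the brush is pulled out to its second-stop hard limit and still gripped with the button pressed at 30 N, and the job was handed in at 13.6 s; no verdict was returned.

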